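Stand the fallen measuring cylinder back on its foot

TASK

The small glass measuring cylinder has been knocked over and lies on the worktop. Raise it by its mouth end, tipping it up over its foot about where it lies rather than carrying it through the air, and leave it standing upright on its foot. Do not disturb the conical flask and the beaker that stand nearby.

Things in the scene. Friction and masses are not known exactly. Their poses are not given: they have to be found in the camera images.
- cylinder_center (a point): Middle of the small heavy-walled clear glass measuring cylinder, on its axis: 168 mm long, round barrel 21 mm in diameter, round foot 50 mm in diameter and 12 mm thick, about 0.2 kg; 84 mm from either end; z axis from foot to mouth. It lies on the rims of foot and mouth, axis sloping 5 degrees down to the mouth, and rolls if pushed. (A 318 mm cylinder standing at the back is not meant.)
- cylinder_foot (a point): Centre of the underside of the small cylinder's foot: 26 mm up while lying, 0 when standing; z axis from foot to mouth. It pivots on the foot's rim, 25 mm from here. 140 mm from here along the axis the lying barrel's axis is 13 mm above the worktop; pinched lightly there (3 to 5 N) it turns in the pads as that end rises; a tight grip carries the foot up too. Loosened, it settles upright.
- flask: conical glass flask with a grey-brown filling, 105 mm wide, 187 mm high, loose, standing; origin at the centre of its underside, z axis up. To be left alone.
- beaker: clear glass beaker with a spout, 57 x 64 mm, 72 mm high, loose, standing; origin at the centre of its underside, z axis up. To be left alone.

How it is judged:
By the outcome, as a careful person would: the job done as asked, in the order asked, and still so for the second after the job is handed in, with the robot touching nothing.
It also fails if it takes over 45 s, if anything falls off the work surface, if the arm or the gripper's body presses on something with over 40 N, if the wrist force passes 120 N, or if a joint passes its speed limit or range.

ROBOT

A 6-joint arm with a two-finger parallel gripper is mounted at the origin on a cart in front of the work surface, level with it; the furniture and walls round the work are solid. World frame = base frame: x ahead of the robot, y to its left, z up, the work surface at z = 0. Lengths are in m, angles in rad, forces in N, time in s.
With the tool pointing down it reaches from about 0.35 to 0.775 m from the base axis. Payload 5.5 kg.
Tool frame: the origin (TCP) lies on the centre line of the jaws, within the pads' length; the fingertips stand 11 mm ahead of it and the grasp point (between the pads) lies 8 mm behind it (env.tip_reach is the distance from the TCP to the fingertips, in m); z points along the fingers, x is the direction in which the jaws open and shut, and the axes are right-handed (so a half turn about z gives the same grasp; the last joint's range is limited). The gripper opens to 85 mm and grips with 20 to 120 N. Pads are 22 mm wide; open, the fingers measure 114 mm over their backs; the gripper's body (76 mm by 85 mm) begins 54 mm behind the grasp point. The pads swing forward as they close: fully open they stand 13 mm farther back than shut.
Start: joints at [-1.356, 0.313, 0.046, 1.304, 0, 1.431], TCP at [0.2, -0.539, 0.242] pointing down, gripper open.
Joint ranges: [-2.76, 2.76], [-0.86, 1.69], [-1.03, 1.26], [-2.2, 2.34], [-1.47, 1.5], [-3.14, 3.14]. Speed limits (rad/s): [2.57, 2.57, 3.14, 3.14, 3.14, 3.14].

INTERFACE

Orientations are given as a unit quaternion [w, x, y, z].
In Python, from workcell import env gives the robot as it stands.
- The arm moves only by the tool carry_out, never from a script. Its argument "moves" is one flat list of numbers, 7 for each row, row after row: the gripper command: -1 is shut, 1 is fully open, values between are in proportion, then the shift along the tool's x, y, z in m, then the turn, a rotation vector about the tool's x, y, z in degrees. A call has exactly 5 rows; each row shifts and turns the pose as measured when the row begins, along the tool's axes as they then stand; what a row does not reach is not made up. A row lasts 1/8 s, in which the tool goes at most 62.5 mm and 10.7 degrees, less where a joint would pass 70% of its speed; a pose out of reach is approached as far as the arm can. A call is refused whole if a number of a shift passes 0.0625 or a number of a turn 10.7, either way. A call with a gripper value outside its range is refused whole. The fingers move at their own pace and stop on an object; "squeeze" is the grip in N (left out, the last holds). Time passes only in rows, so rows that do not move let the fingers close, or fill a call up. It gives the time, the measured TCP pose, the force and the opening at its end, in the units of the state.
- env.get_state(): the state, without advancing time (a new reading comes with each control period).
- env.read_camera(name): name is "scene" or "top" or "wrist"; returns the picture (400x640x3 uint8, red, green, blue); there is no depth.
- env.calibration(name): a dict with "camera_matrix" (3x3 intrinsics, pixels), "rvec" (rotation vector, rad) and "tvec" (3), from world to camera coordinates, as OpenCV has them; the wrist camera has in their place "hand_eye" (4x4, takes a point from camera to tool coordinates, whose origin is the TCP and whose axes are the tool frame's). Camera axes: x right, y down, z forward; pixel columns grow to the right and rows downward; lengths in m; the calibration is good to about 2 mm. A picture is of the moment at which its call begins: read the wrist's pose just before it. calibration takes no time and is no camera call.
- env.hand_in(): hands the job in, once; it reports no verdict.
The state is a dict: "clock": time; "joint_pos": joint angles; "qvel": joint speeds; "tau": joint torques, N m; "tcp_pos": TCP position; "orientation": TCP orientation; "wrist_force": force on the tool from outside, world axes, zero at the start; "ft_torque": the same for the moment, N m; "finger_gap": finger opening in m.
Only numpy, scipy, OpenCV 4.12 (cv2) and the standard library are available. Lean on these libraries where they do the work, as an engineer would, in place of code of your own. Each camera call takes 0.05 s, during which the arm holds its last target. There are 200 camera calls.

## Working session

There is one attempt and no reset: what is moved stays moved. The work goes in short steps, Python scripts to look and compute and a tool call to move; the robot and the scene stay as the last step left them, time stands still between calls to the robot, and variables do not carry over. Pictures are saved under pics/ and viewed, about 8 in all and at most 12, crops included, and the job is handed in when it is done.

Besides the shell and the picture viewer there is one more tool, called by a JSON object that holds its "name" and its "arguments", one argument or row to a line. carry_out: Moves the arm, as the interface text tells. Its arguments: {"type":"object","properties":{"moves":{"type":"array"},"squeeze":{"type":"number"}},"required":["moves"]}

```bash
mkdir -p pics; ls; python3 - <<'E'
from workcell import env
import cv2
for n in("scene","top"):
    cv2.imwrite(f"pics/{n}1.png",env.read_camera(n)[:,:,::-1])
    print(n,env.calibration(n))
print(env.calibration("wrist"),env.get_state(),env.tip_reach)
E
```

```text
pics
scene {'camera_matrix': array([[475.48131285,   0.        , 313.42731637],
       [  0.        , 475.48131285, 206.31557302],
       [  0.        ,   0.        ,   1.        ]]), 'rvec': array([ 0.84845339, -2.5924293 ,  1.01001861]), 'tvec': array([0.58429315, 0.17276937, 1.00893164])}
top {'camera_matrix': array([[366.61885433,   0.        , 324.55416946],
       [  0.        , 366.61885433, 198.41527883],
       [  0.        ,   0.        ,   1.        ]]), 'rvec': array([ 2.08605845, -2.15174132,  0.16498348]), 'tvec': array([0.22788802, 0.59356935, 0.91615732])}
{'camera_matrix': array([[359.20381663,   0.        , 313.38868666],
       [  0.        , 359.20381663, 194.99550686],
       [  0.        ,   0.        ,   1.        ]]), 'hand_eye': array([[ 9.99999926e-01, -1.77595938e-04, -3.41323329e-04,
        -2.36872585e-04],
       [ 2.71020885e-04,  9.54806212e-01,  2.97228907e-01,
        -7.71192108e-02],
       [ 2.73110988e-04, -2.97228978e-01,  9.54806190e-01,
        -1.31987124e-01],
       [ 0.00000000e+00,  0.00000000e+00,  0.00000000e+00,
         1.00000000e+00]])} {'clock': 0.1, 'joint_pos': array([-1.35564173e+00,  3.13955478e-01,  4.51001516e-02,  1.30359125e+00,
       -1.76332044e-05,  1.43120051e+00]), 'qvel': array([ 4.28684320e-05, -6.74815330e-04,  2.65354574e-03,  2.90800525e-03,
        4.48622589e-04, -7.26279091e-04]), 'tau': array([ 2.30776910e-03, -4.81723773e+01,  2.99244547e+01,  1.27040962e-02,
       -2.16362937e-04,  1.04911169e-05]), 'tcp_pos': array([ 0.19962551, -0.53877635,  0.24148394]), 'orientation': array([-5.54532513e-04,  8.20778725e-01, -5.71245660e-01, -6.11066557e-04]), 'wrist_force': array([0.18727016, 0.86214745, 0.03369684]), 'ft_torque': array([ 0.00521298, -0.02451305,  0.00258633]), 'finger_gap': 0.0857189886056346} 0.011
```

View pics/scene1.png

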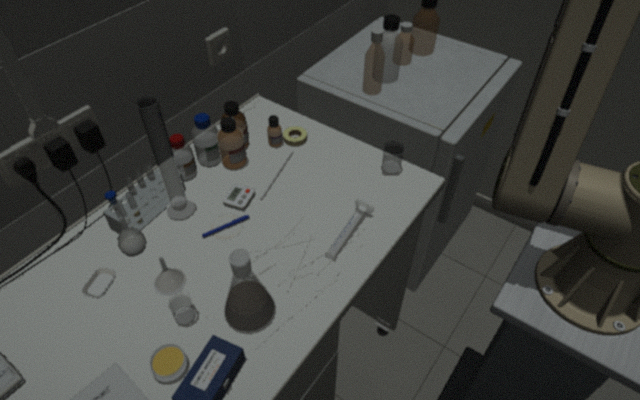

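View pics/top1.png

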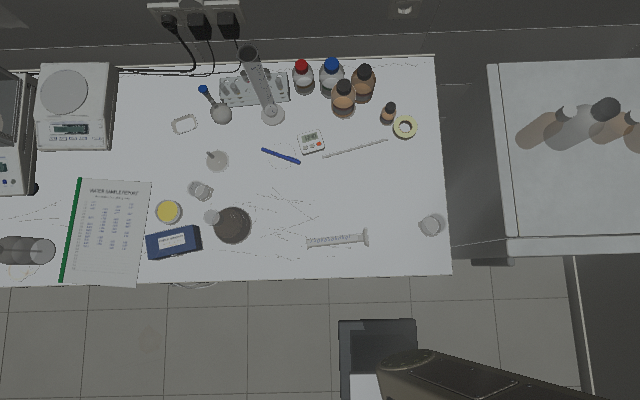

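The cylinder lies in the top view with its foot near (366,237) and mouth near (307,243). In the scene view the foot is near (366,208) and the mouth near (330,255). The flask is at (232,225) in the top view and the beaker is either the glass at (200,190) or the one at (431,225).

```bash
cat > h.py <<'E'
from workcell import env
import cv2, numpy as np
from scipy.spatial.transform import Rotation as R
def ray(n,uv,pose=None):
    c=env.calibration(n);K=c["camera_matrix"]
    d=np.linalg.inv(K)@np.array([*uv,1.])
    if n=="wrist":
        H=c["hand_eye"];p,q=pose
        Rw=R.from_quat(np.roll(q,-1)).as_matrix()
        return p+Rw@H[:3,3], Rw@H[:3,:3]@d
    Rc=cv2.Rodrigues(c["rvec"])[0];return -Rc.T@c["tvec"],Rc.T@d
def onplane(n,uv,z,pose=None):
    o,d=ray(n,uv,pose);return o+d*(z-o[2])/d[2]
E
python3 - <<'E'
from h import *
for nm,uv,z in [("mouth",(307,243),.012),("foot",(366,237),.026),("flask",(232,225),.04),("beakA",(200,190),.03),("beakB",(431,225),.03)]: print(nm,onplane("top",uv,z))
print("scene mouth",onplane("scene",(332,253),.012),"foot",onplane("scene",(366,208),.026))
a=cv2.imread("pics/top1.png")[215:265,290:390]; b=cv2.imread("pics/scene1.png")[190:270,310:390]
a=cv2.resize(a,(800,400),interpolation=cv2.INTER_CUBIC);cv2.imwrite("pics/cropA.png",a)
s=env.get_state();T=R.from_quat(np.roll(s["orientation"],-1)).as_matrix();print(T)
E
```

```text
mouth [0.48681388 0.26137841 0.012     ]
foot [0.49718151 0.1021951  0.026     ]
flask [0.53910955 0.459178   0.04      ]
beakA [0.63977456 0.55210249 0.03      ]
beakB [ 0.52348605 -0.07180323  0.03      ]
scene mouth [0.48762021 0.25327635 0.012     ] foot [0.49286932 0.10464388 0.026     ]
[[ 3.47356046e-01 -9.37733246e-01 -3.69552277e-04]
 [-9.37731891e-01 -3.47356178e-01  1.60843522e-03]
 [-1.63664944e-03 -2.12158742e-04 -9.99998638e-01]]
```

View pics/cropA.png

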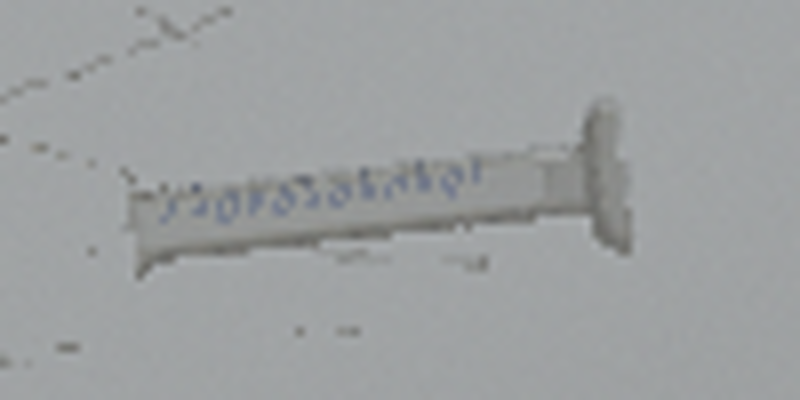

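The crop puts the mouth centre at top-view pixel (307.5,243.5) and the foot underside at (367.7,237.2). That makes the axis run nearly along +y, about 4° toward -x. I'll write a planning helper and approach.

```bash
cat >> h.py <<'E'
def plan(goals,n,rotx=None):
    """goals: list of (pos,rotation) reached n rows each; prints tool-frame rows"""
    s=env.get_state();p=s["tcp_pos"];r=R.from_quat(np.roll(s["orientation"],-1))
    for (g,rg),k in zip(goals,n):
        p0,r0=p,r;dv=(r0.inv()*rg).as_rotvec()
        for i in range(k):
            p1=p0+(np.array(g)-p0)*(i+1)/k;r1=r0*R.from_rotvec(dv*(i+1)/k)
            print(np.round(r.inv().apply(p1-p),4).tolist(),np.round((r.inv()*r1).as_rotvec(degrees=True),1).tolist());p,r=p1,r1
def down(yaw):
    c,s=np.cos(yaw),np.sin(yaw);return R.from_matrix(np.array([[c,s,0],[s,-c,0],[0,0,-1.]]))
E
python3 - <<'E'
from h import *
f=onplane("top",(367.7,237.2),.026);m=onplane("top",(307.5,243.5),.012);d=m-f;print(f,m,np.linalg.norm(d),d/np.linalg.norm(d))
print(np.degrees(np.arctan2(-d[0],d[1])))
yaw=np.arctan2(-d[0],d[1])
plan([((.43,-.25,.24),down(-.5)),((.47,.16,.20),down(yaw))],[7,8])
E
```

```text
[0.49651045 0.09769059 0.026     ] [0.48542434 0.26004806 0.012     ] 0.16333661225342344 [-0.06787281  0.99400535 -0.08571257]
3.906215062508567
[-0.0273, -0.0452, 0.0003] [-0.0, 0.0, -5.9]
[-0.0225, -0.0477, 0.0003] [-0.0, 0.0, -5.9]
[-0.0175, -0.0498, 0.0002] [-0.0, 0.0, -5.9]
[-0.0123, -0.0513, 0.0002] [-0.0, 0.0, -5.9]
[-0.007, -0.0523, 0.0002] [-0.0, 0.0, -5.9]
[-0.0016, -0.0527, 0.0002] [-0.0, 0.0, -5.9]
[0.0037, -0.0526, 0.0002] [-0.0, 0.0, -5.9]
[-0.0202, -0.0474, 0.005] [-0.0, 0.0, -4.1]
[-0.0168, -0.0487, 0.005] [-0.0, 0.0, -4.1]
[-0.0133, -0.0498, 0.005] [-0.0, 0.0, -4.1]
[-0.0097, -0.0506, 0.005] [-0.0, 0.0, -4.1]
[-0.0061, -0.0511, 0.005] [-0.0, 0.0, -4.1]
[-0.0025, -0.0514, 0.005] [-0.0, 0.0, -4.1]
[0.0012, -0.0515, 0.005] [-0.0, 0.0, -4.1]
[0.0049, -0.0513, 0.005] [-0.0, 0.0, -4.1]
```

{"name": "carry_out", "arguments": {
  "moves": [1,-0.027,-0.045,0,0,0,-6,1,-0.0225,-0.048,0,0,0,-6,1,-0.0175,-0.05,0,0,0,-6,1,-0.012,-0.051,0,0,0,-6,1,-0.007,-0.052,0,0,0,-6]
}}

```text
clock: 0.72
tcp_pos: [0.364, -0.3284, 0.2387]
orientation: [-0.002, 0.942, -0.335, -0.002]
wrist_force: [0.3, -0.0, 0.2]
finger_gap: 0.0857
```

{"name": "carry_out", "arguments": {
  "moves": [1,-0.0016,-0.053,0,0,0,-6,1,0.0037,-0.053,0,0,0,-6,1,-0.02,-0.047,0,0,0,-4,1,-0.017,-0.049,0,0,0,-4,1,-0.013,-0.05,0,0,0,-4]
}}

```text
clock: 1.35
tcp_pos: [0.4409, -0.0815, 0.2379]
orientation: [-0.003, 0.992, -0.125, -0.002]
wrist_force: [1.2, -0.0, 0.2]
finger_gap: 0.0855
```

```bash
python3 - <<'E'
from h import *
plan([((.487,.25,.17),down(.068))],[9])
E
```

```text
[-0.0041, -0.0369, 0.0078] [-0.0, 0.0, -2.0]
[-0.0028, -0.037, 0.0077] [-0.0, 0.0, -2.0]
[-0.0015, -0.0371, 0.0077] [-0.0, 0.0, -2.0]
[-0.0002, -0.0372, 0.0077] [-0.0, 0.0, -2.0]
[0.0011, -0.0371, 0.0077] [-0.0, 0.0, -2.0]
[0.0024, -0.0371, 0.0076] [-0.0, 0.0, -2.0]
[0.0037, -0.037, 0.0076] [-0.0, 0.0, -2.0]
[0.005, -0.0368, 0.0076] [-0.0, 0.0, -2.0]
[0.0063, -0.0366, 0.0076] [-0.0, 0.0, -2.0]
```

{"name": "carry_out", "arguments": {
  "moves": [1,-0.004,-0.039,0.008,0,0,-2,1,-0.003,-0.039,0.008,0,0,-2,1,-0.0015,-0.039,0.008,0,0,-2,1,0,-0.039,0.008,0,0,-2,1,0.001,-0.039,0.008,0,0,-2]
}}

```text
clock: 1.98
tcp_pos: [0.4666, 0.12, 0.1974]
orientation: [-0.003, 0.999, -0.034, -0.002]
wrist_force: [1.1, 0.2, -0.2]
finger_gap: 0.0852
```

{"name": "carry_out", "arguments": {
  "moves": [1,0.002,-0.039,0.008,0,0,-2,1,0.004,-0.039,0.008,0,0,-2,1,0.005,-0.039,0.008,0,0,-2,1,0.006,-0.038,0.008,0,0,-2,1,0,0,0,0,0,0]
}}

```text
clock: 2.6
tcp_pos: [0.4838, 0.2822, 0.1622]
orientation: [-0.003, 0.999, 0.04, -0.004]
wrist_force: [-0.1, -0.7, 0.3]
finger_gap: 0.0852
```

```bash
python3 - <<'E'
from h import *
s=env.get_state();print(s["tcp_pos"],s["orientation"])
im=env.read_camera("wrist");cv2.imwrite("pics/w1.png",im[:,:,::-1])
E
```

```text
[0.48379282 0.28219896 0.16223664] [-0.00250468  0.99917433  0.04035923 -0.00393967]
```

View pics/w1.png

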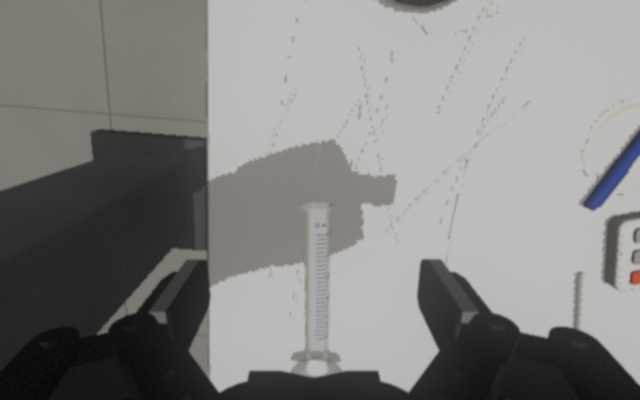

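The wrist view shows the mouth rim centred at (317,205), the barrel running down to about (318,350), and the foot flange at (317,356).

```bash
python3 - <<'E'
from h import *
q=np.array([-0.00250468,0.99917433,0.04035923,-0.00393967]);pose=(np.array([0.48379282,0.28219896,0.16223664]),q)
m=onplane("wrist",(317,206),.014,pose);a=onplane("wrist",(318,348),.024,pose);print(m,a,m-a,np.degrees(np.arctan2(-(m-a)[0],(m-a)[1])))
d=(m-a)*[1,1,0];d/=np.linalg.norm(d);g=m-.028*d;print(g)
yaw=np.arctan2(-d[0],d[1])
plan([((g[0],g[1],.08),down(yaw)),((g[0],g[1],.016),down(yaw))],[4,5])
E
```

```text
[0.48822481 0.263136   0.014     ] [0.50013217 0.13134588 0.024     ] [-0.01190736  0.13179011 -0.01      ] 5.162709406427239
[0.49074437 0.23524959 0.014     ]
[0.001, 0.0117, 0.0206] [-0.1, 0.1, -0.2]
[0.0009, 0.0116, 0.0206] [-0.1, 0.1, -0.2]
[0.0009, 0.0116, 0.0206] [-0.1, 0.1, -0.2]
[0.0008, 0.0116, 0.0206] [-0.1, 0.1, -0.2]
[-0.0, -0.0, 0.0128] [0.0, -0.0, 0.0]
[-0.0, -0.0, 0.0128] [0.0, -0.0, -0.0]
[-0.0, -0.0, 0.0128] [0.0, -0.0, 0.0]
[-0.0, -0.0, 0.0128] [0.0, -0.0, -0.0]
[-0.0, -0.0, 0.0128] [0.0, -0.0, 0.0]
```

{"name": "carry_out", "arguments": {
  "moves": [1,0.001,0.012,0.021,0,0,0,1,0.001,0.012,0.021,0,0,-0.3,1,0.001,0.012,0.021,0,0,-0.3,1,0.001,0.012,0.021,0,0,0,1,0,0,0,0,0,0],
  "squeeze": 4
}}

```text
clock: 3.28
tcp_pos: [0.4905, 0.2275, 0.0774]
orientation: [-0.001, 0.999, 0.042, -0.004]
wrist_force: [-0.4, 0.6, 0.3]
finger_gap: 0.0853
```

```bash
python3 - <<'E'
from h import *
plan([((.490,.236,.016),down(.08))],[5])
E
```

```text
[0.0001, -0.0017, 0.0123] [-0.0, 0.1, 0.0]
[0.0001, -0.0017, 0.0123] [-0.0, 0.1, 0.0]
[0.0001, -0.0017, 0.0123] [-0.0, 0.1, 0.0]
[0.0001, -0.0017, 0.0123] [-0.0, 0.1, 0.0]
[0.0001, -0.0017, 0.0123] [-0.0, 0.1, 0.0]
```

{"name": "carry_out", "arguments": {
  "moves": [1,0,-0.002,0.0123,0,0,0,1,0,-0.002,0.0123,0,0,0,1,0,-0.002,0.0123,0,0,0,1,0,-0.002,0.0123,0,0,0,1,0,0,0.008,0,0,0]
}}

```text
clock: 3.9
tcp_pos: [0.491, 0.2371, 0.0192]
orientation: [-0.002, 0.999, 0.042, -0.002]
wrist_force: [0.5, 0.0, -0.3]
finger_gap: 0.0853
```

{"name": "carry_out", "arguments": {
  "moves": [0.2,0,0,0,0,0,0,0.2,0,0,0,0,0,0,0.2,0,0,0,0,0,0,0.0,0,0,0,0,0,0,-0.2,0,0,0,0,0,0]
}}

```text
clock: 4.53
tcp_pos: [0.4912, 0.2373, 0.0193]
orientation: [-0.002, 0.999, 0.042, -0.002]
wrist_force: [-0.2, 0.1, 0.4]
finger_gap: 0.034
```

{"name": "carry_out", "arguments": {
  "moves": [-0.2,0,0,0.005,0,0,0,-0.5,0,0,0,0,0,0,-0.6,0,0,0,0,0,0,-1,0,0,0,0,0,0,-1,0,0,0,0,0,0],
  "squeeze": 4
}}

```text
clock: 5.15
tcp_pos: [0.4914, 0.2373, 0.0143]
orientation: [-0.002, 0.999, 0.042, -0.002]
wrist_force: [-0.1, 0.4, 0.1]
finger_gap: 0.02
```

```bash
python3 - <<'E'
from h import *
s=env.get_state();print(s["tcp_pos"],s["orientation"],s["wrist_force"],s["finger_gap"])
im=env.read_camera("wrist");cv2.imwrite("pics/w2.png",im[:,:,::-1])
E
```

```text
[0.49138247 0.23730639 0.01429578] [-0.00221829  0.99912307  0.0417783  -0.00165784] [-0.08704458  0.4296225   0.05820165] 0.019996450667419334
```

View pics/w2.png

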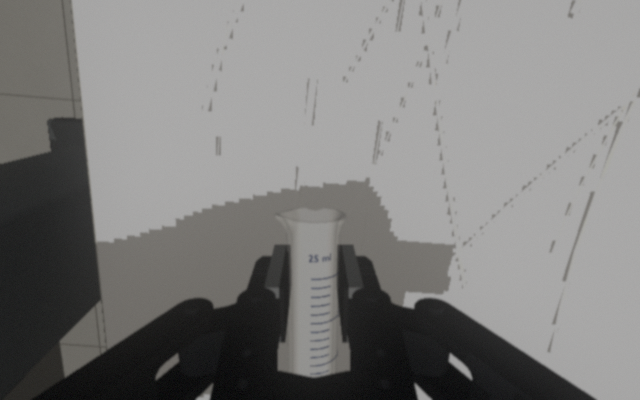

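The barrel is centred between the pads, with the mouth rim at (312,215) and the gap at 20 mm. Next I plan the arc about the foot's rim.

```bash
cat >> h.py <<'E'
G0=np.array([.49138,.23731,.0143]);U=np.array([-.0834,.9965,0])
def G(t):
    t=np.radians(t);return G0+U*(-.1417-.025*np.sin(t)+.14*np.cos(t))+[0,0,.025*np.cos(t)+.14*np.sin(t)-.013]
def arc(ts):
    plan([(G(t),down(.0835)) for t in ts],[1]*len(ts))
E
python3 -c "
from h import *
arc([0,4,8,12,16,20,24,28,32,36])"
```

```text
[-0.0, 0.0016, -0.012] [-0.3, 0.2, 0.0]
[-0.0, 0.0021, -0.0097] [0.0, 0.0, -0.0]
[-0.0, 0.0028, -0.0095] [0.0, 0.0, -0.0]
[-0.0, 0.0034, -0.0093] [-0.0, 0.0, 0.0]
[-0.0, 0.0041, -0.0091] [0.0, 0.0, 0.0]
[-0.0, 0.0047, -0.0088] [-0.0, -0.0, 0.0]
[-0.0, 0.0053, -0.0084] [0.0, 0.0, 0.0]
[-0.0, 0.0059, -0.008] [-0.0, -0.0, -0.0]
[-0.0, 0.0064, -0.0076] [0.0, -0.0, 0.0]
[-0.0, 0.0069, -0.0071] [-0.0, -0.0, 0.0]
```

{"name": "carry_out", "arguments": {
  "moves": [-1,0,0.001,-0.006,0,0,0,-1,0,0.001,-0.006,0,0,0,-1,0,0.002,-0.01,0,0,0,-1,0,0.003,-0.0095,0,0,0,-1,0,0.0035,-0.0095,0,0,0]
}}

```text
clock: 5.82
tcp_pos: [0.4915, 0.226, 0.0571]
orientation: [-0.002, 0.999, 0.042, -0.003]
wrist_force: [0.5, 0.8, -1.7]
finger_gap: 0.0202
```

```bash
python3 - <<'E'
from h import *
print(G(8),G(12))
a=env.read_camera("scene");b=env.read_camera("wrist")
a=cv2.resize(a[150:280,290:420],(400,400),interpolation=cv2.INTER_CUBIC)
a=cv2.convertScaleAbs(a,alpha=1.5)
cv2.imwrite("pics/m3.png",np.hstack([a,b[:,120:520]])[:,:,::-1])
E
```

```text
[0.49192559 0.2307911  0.04554094] [0.49221042 0.22738772 0.05486133]
```

View pics/m3.png

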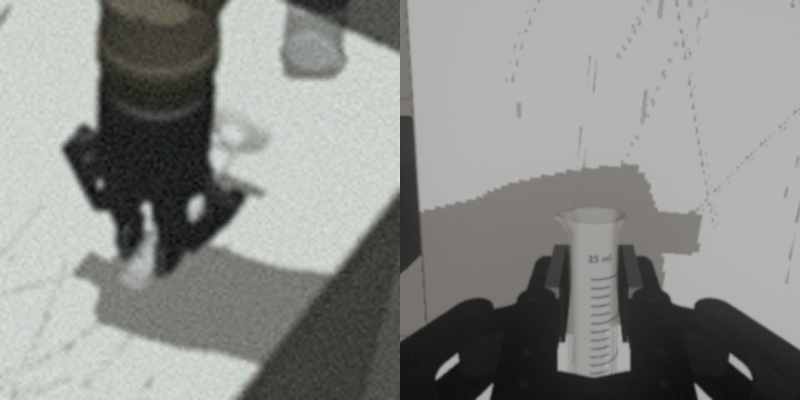

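The mouth has not moved in the wrist view, still about (190,215) in that frame. The foot has risen in the scene view from row 208 to about row 194. So the grip is too tight and is carrying the cylinder. I'll go back down and loosen by finger position.

{"name": "carry_out", "arguments": {
  "moves": [-1,0,-0.0035,0.0095,0,0,0,-1,0,-0.003,0.0095,0,0,0,-1,0,-0.003,0.009,0,0,0,-1,0,-0.001,0.006,0,0,0,-1,0,-0.001,0.004,0,0,0]
}}

```text
clock: 6.55
tcp_pos: [0.4901, 0.2383, 0.0157]
orientation: [-0.002, 0.999, 0.042, -0.003]
wrist_force: [0.3, 0.1, -0.5]
finger_gap: 0.0203
```

{"name": "carry_out", "arguments": {
  "moves": [-0.48,0,0,0.001,0,0,0,-0.48,0,0,0,0,0,0,-0.5,0,0,0,0,0,0,-0.52,0,0,0,0,0,0,-0.52,0,0,0,0,0,0],
  "squeeze": 3
}}

```text
clock: 7.18
tcp_pos: [0.4908, 0.2384, 0.0154]
orientation: [-0.002, 0.999, 0.042, -0.002]
wrist_force: [-0.2, 0.6, -0.7]
finger_gap: 0.0208
```

{"name": "carry_out", "arguments": {
  "moves": [-0.53,0,0,0,0,0,0,-0.53,0,0.001,-0.005,0,0,0,-0.53,0,0.001,-0.006,0,0,0,-0.53,0,0.002,-0.008,0,0,0,-0.53,0,0.003,-0.008,0,0,0]
}}

```text
clock: 7.8
tcp_pos: [0.4911, 0.2309, 0.0437]
orientation: [-0.002, 0.999, 0.042, -0.003]
wrist_force: [0.9, -0.1, -1.5]
finger_gap: 0.0202
```

```bash
python3 - <<'E'
from h import *
print(env.get_state()["wrist_force"])
a=env.read_camera("scene");b=env.read_camera("wrist")
a=cv2.resize(a[150:280,290:420],(400,400),interpolation=cv2.INTER_CUBIC)
a=cv2.convertScaleAbs(a,alpha=1.5)
cv2.imwrite("pics/m4.png",np.hstack([a,b[:,120:520]])[:,:,::-1])
E
```

```text
[ 0.93857979 -0.05397144 -1.46161604]
```

View pics/m4.png

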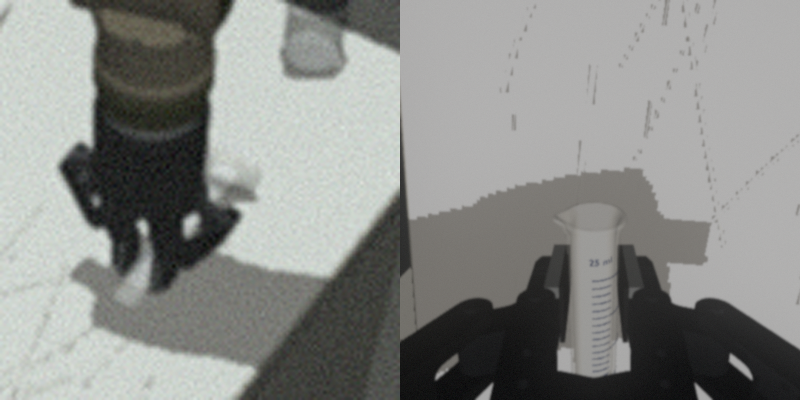

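It works now. The foot stays at scene pixel (366,208) and the mouth ellipse has opened, so the barrel is turning in the pads. I'll continue along the arc.

```bash
python3 -c "
from h import *
arc([11,15,19,23,27,31,35,39,43,47])"
```

```text
[-0.0, 0.0026, -0.0083] [-0.3, 0.2, 0.0]
[-0.0, 0.0039, -0.0091] [-0.0, 0.0, 0.0]
[-0.0, 0.0045, -0.0088] [0.0, 0.0, 0.0]
[-0.0, 0.0051, -0.0085] [-0.0, -0.0, 0.0]
[-0.0, 0.0057, -0.0081] [0.0, 0.0, -0.0]
[-0.0, 0.0063, -0.0077] [0.0, 0.0, -0.0]
[-0.0, 0.0068, -0.0072] [-0.0, 0.0, 0.0]
[-0.0, 0.0073, -0.0068] [0.0, 0.0, 0.0]
[-0.0, 0.0077, -0.0062] [0.0, -0.0, 0.0]
[-0.0, 0.0081, -0.0057] [-0.0, -0.0, 0.0]
```

{"name": "carry_out", "arguments": {
  "moves": [-0.53,0,0.0026,-0.008,0,0,0,-0.53,0,0.004,-0.009,0,0,0,-0.53,0,0.0045,-0.009,0,0,0,-0.53,0,0.005,-0.0085,0,0,0,-0.53,0,0.0055,-0.008,0,0,0]
}}

```text
clock: 8.52
tcp_pos: [0.4935, 0.2077, 0.0892]
orientation: [-0.002, 0.999, 0.042, -0.002]
wrist_force: [1.2, -0.3, -1.6]
finger_gap: 0.0204
```

```bash
python3 -c "
from h import *
print(G(27),G(31));print(env.get_state()['wrist_force'])
arc([33,37,41,45,49])"
```

```text
[0.49374096 0.20910023 0.08713383] [0.49426335 0.20285847 0.09483451]
[ 1.22916343 -0.34350416 -1.63963079]
[0.0003, 0.0082, -0.0093] [-0.2, 0.2, 0.0]
[-0.0, 0.007, -0.007] [-0.0, -0.0, 0.0]
[-0.0, 0.0075, -0.0065] [0.0, 0.0, 0.0]
[-0.0, 0.0079, -0.006] [0.0, 0.0, 0.0]
[-0.0, 0.0083, -0.0054] [0.0, 0.0, 0.0]
```

Tracking is on the arc (about 28°). I'll continue.

{"name": "carry_out", "arguments": {
  "moves": [-0.53,0,0.008,-0.0088,0,0,0,-0.53,0,0.007,-0.007,0,0,0,-0.53,0,0.0075,-0.0065,0,0,0,-0.53,0,0.008,-0.0057,0,0,0,-0.53,0,0.0083,-0.005,0,0,0]
}}

```text
clock: 9.15
tcp_pos: [0.4972, 0.166, 0.1246]
orientation: [-0.002, 0.999, 0.042, -0.002]
wrist_force: [-0.1, -0.2, -2.4]
finger_gap: 0.0204
```

```bash
python3 - <<'E'
from h import *
print(G(49),G(53),env.get_state()["wrist_force"])
arc([54,58,62,66,70])
a=env.read_camera("scene");b=env.read_camera("wrist")
a=cv2.resize(a[150:280,290:420],(400,400),interpolation=cv2.INTER_CUBIC)
a=cv2.convertScaleAbs(a,alpha=1.5)
cv2.imwrite("pics/m5.png",np.hstack([a,b[:,120:520]])[:,:,::-1])
E
```

```text
[0.4971112  0.16883104 0.12336082] [0.49783614 0.16016916 0.12815435] [-0.08557735 -0.18417642 -2.35834154]
[0.0001, 0.0081, -0.0047] [-0.2, 0.2, 0.0]
[-0.0, 0.0091, -0.004] [-0.0, -0.0, 0.0]
[-0.0, 0.0093, -0.0034] [0.0, 0.0, 0.0]
[-0.0, 0.0095, -0.0027] [0.0, -0.0, 0.0]
[-0.0, 0.0097, -0.002] [-0.0, -0.0, 0.0]
```

View pics/m5.png

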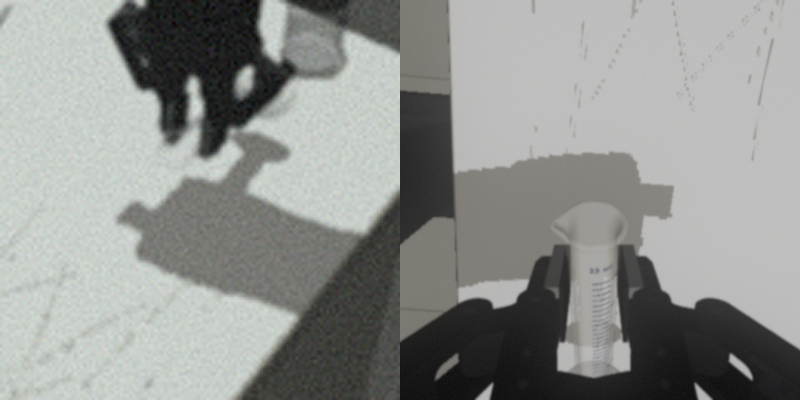

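The foot has been carried up: in the scene crop it sits at (280,100) and its shadow is detached at (265,150). So the barrel only partly turned. I'll estimate the cylinder's pitch and the foot's height.

```bash
python3 - <<'E'
from h import *
s=env.get_state();g=s["tcp_pos"];print(g)
n=np.cross(U,[0,0,1])
for c in [(280,100),(285,108),(275,95)]:
    o,d=ray("scene",(c[0]/400*130+290,c[1]/400*130+150))
    p=o+d*((g-o)@n)/(d@n);v=p-g;print(p,np.linalg.norm(v),np.degrees(np.arctan2(-v[2],-v@U)))
a=env.read_camera("scene");t=env.read_camera("top")
a=cv2.resize(a[150:230,330:430],(500,400),interpolation=cv2.INTER_CUBIC);a=cv2.convertScaleAbs(a,alpha=1.4)
t=cv2.resize(t[200:280,310:370],(300,400),interpolation=cv2.INTER_CUBIC)
cv2.imwrite("pics/m6.png",np.hstack([a,t])[:,:,::-1])
E
```

```text
[0.4976936  0.16577479 0.12493262]
[0.51127951 0.00344431 0.02009164] 0.19371988249835903 32.765707126152975
[ 0.51246413 -0.01071001 -0.00118103] 0.2174159722647416 35.4549862550701
[0.51021422 0.01617291 0.03644795] 0.17426137558328814 30.515799338983616
```

View pics/m6.png

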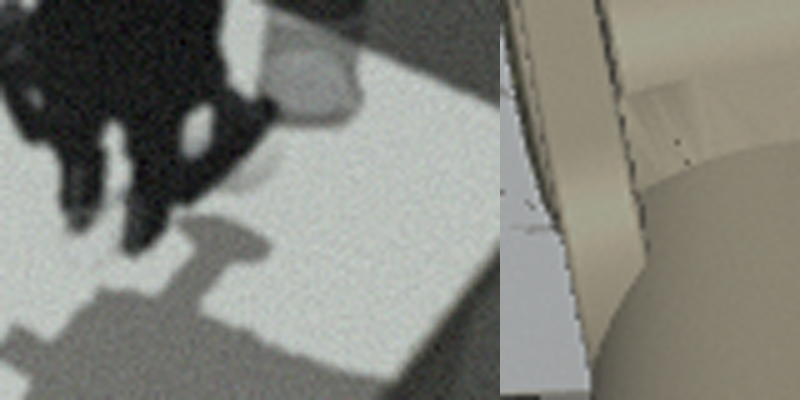

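The visible foot edge is at crop pixel (245,190) and its shadow is separate. The pitch is about 28° and the foot is about 35 mm up. I'll retrace to the 28° point on the arc to set the foot down, then combine a looser grip with tilting the tool.

{"name": "carry_out", "arguments": {
  "moves": [-0.53,0,-0.0083,0.006,0,0,0,-0.53,0,-0.0083,0.006,0,0,0,-0.53,0,-0.008,0.006,0,0,0,-0.53,0,-0.008,0.007,0,0,0,-0.53,0,-0.008,0.007,0,0,0]
}}

```text
clock: 9.98
tcp_pos: [0.4926, 0.2107, 0.0893]
orientation: [-0.002, 0.999, 0.042, -0.003]
wrist_force: [0.5, -0.5, -2.2]
finger_gap: 0.0207
```

{"name": "carry_out", "arguments": {
  "moves": [-0.53,0,0,0,0,0,0,-0.53,0,0,0,0,0,0,-0.52,0,0,0,0,0,0,-0.52,0,0,0,0,0,0,-0.52,0,0,0,0,0,0]
}}

```text
clock: 10.6
tcp_pos: [0.4925, 0.2108, 0.0892]
orientation: [-0.002, 0.999, 0.042, -0.003]
wrist_force: [-0.4, -0.3, -1.1]
finger_gap: 0.0209
```

```bash
python3 - <<'E'
from h import *
s=env.get_state();g=s["tcp_pos"];print(g,s["wrist_force"],s["finger_gap"],G(25),G(28))
a=env.read_camera("scene");b=env.read_camera("wrist")
a=cv2.resize(a[150:280,290:420],(400,400),interpolation=cv2.INTER_CUBIC);a=cv2.convertScaleAbs(a,alpha=1.5)
cv2.imwrite("pics/m7.png",np.hstack([a,b[:,120:520]])[:,:,::-1])
E
```

```text
[0.49245966 0.21079469 0.08915144] [-0.3991626  -0.3433966  -1.13685129] 0.020902983122616257 [0.49349689 0.21201647 0.08312425] [0.49386733 0.20759026 0.08909971]
```

View pics/m7.png

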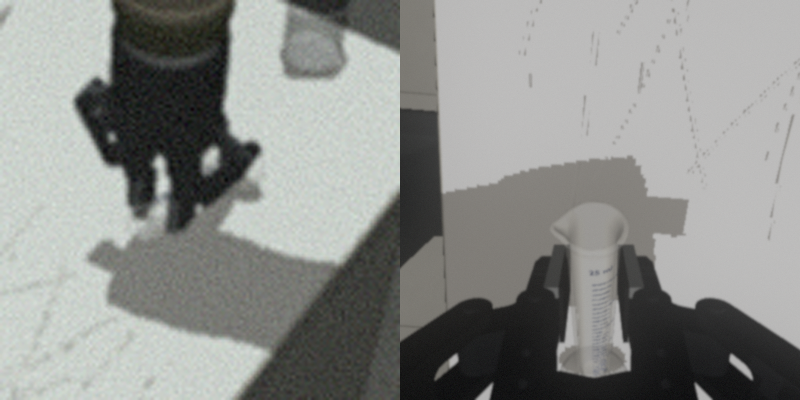

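At -0.52 it swung freely and the foot came down. The wrist load fell from 2.2 to 1.1 N, and the foot is visible at (595,360). That load shows whether the foot is on the worktop, so I'll continue with -0.52.

{"name": "carry_out", "arguments": {
  "moves": [-0.52,0,0.0065,-0.004,0,0,0,-0.52,0,0.006,-0.0055,0,0,0,-0.52,0,0.006,-0.0055,0,0,0,-0.52,0,0.006,-0.005,0,0,0,-0.52,0,0,0,0,0,0]
}}

```text
clock: 11.32
tcp_pos: [0.4954, 0.1843, 0.1112]
orientation: [-0.002, 0.999, 0.042, -0.002]
wrist_force: [0.7, 1.7, -1.4]
finger_gap: 0.0206
```

```bash
python3 - <<'E'
from h import *
s=env.get_state();print(s["tcp_pos"],s["wrist_force"],s["finger_gap"]);
for t in (36,40,44): print(G(t))
arc([44,47,50,53])
E
```

```text
[0.4954478  0.18434546 0.1112399 ] [ 0.67910124  1.69666882 -1.37760596] 0.020609984244038787
[0.49497723 0.19432871 0.10381536]
[0.49559366 0.18696336 0.11044138]
[0.49624713 0.17915537 0.11653567]
[0.0003, 0.0052, -0.0053] [-0.3, 0.2, 0.0]
[-0.0, 0.0061, -0.0042] [0.0, 0.0, 0.0]
[-0.0, 0.0064, -0.0039] [0.0, 0.0, -0.0]
[-0.0, 0.0066, -0.0035] [0.0, 0.0, 0.0]
```

{"name": "carry_out", "arguments": {
  "moves": [-0.51,0,0,0,0,0,0,-0.51,0,0,0,0,0,0,-0.515,0,0.004,-0.003,0,0,0,-0.515,0,0.006,-0.004,0,0,0,-0.515,0,0.006,-0.004,0,0,0]
}}

```text
clock: 11.95
tcp_pos: [0.4967, 0.1681, 0.1226]
orientation: [-0.002, 0.999, 0.043, -0.002]
wrist_force: [-0.4, 0.5, -1.5]
finger_gap: 0.0206
```

```bash
python3 - <<'E'
from h import *
for i in range(3): s=env.get_state();env.read_camera("wrist");print(s["tcp_pos"],s["wrist_force"],s["finger_gap"]);
for t in (44,48,52): print(G(t))
a=env.read_camera("scene");b=env.read_camera("wrist")
a=cv2.resize(a[150:280,290:420],(400,400),interpolation=cv2.INTER_CUBIC);a=cv2.convertScaleAbs(a,alpha=1.5)
cv2.imwrite("pics/m8.png",np.hstack([a,b[:,120:520]])[:,:,::-1])
E
```

```text
[0.49674218 0.16808901 0.12256286] [-0.42575046  0.46929726 -1.47592002] 0.02058621137593749
[0.49710449 0.16742373 0.12308339] [ 0.11492476 -0.25553111 -0.54118574] 0.020778648591413578
[0.49707002 0.16775507 0.12283163] [-0.80635294 -0.12271994 -0.65173539] 0.020792988813825665
[0.49624713 0.17915537 0.11653567]
[0.49693447 0.17094277 0.12206854]
[0.49765232 0.16236556 0.12701304]
```

View pics/m8.png

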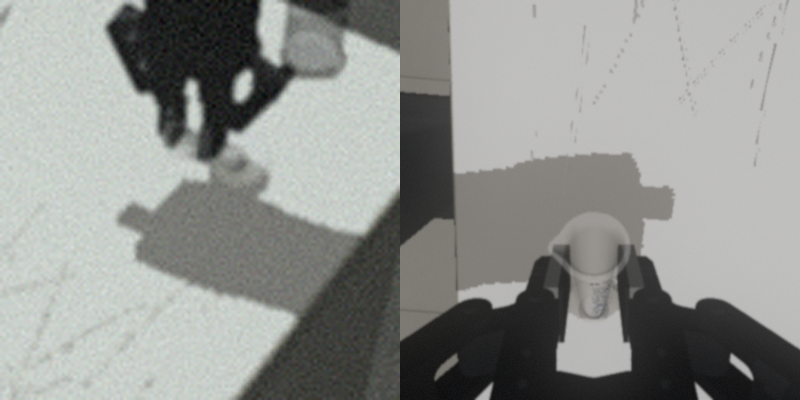

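The foot now rests on the worktop near its original place, at scene crop (238,172), with a load of about 0.6 N. In the wrist view the mouth is at (590,248) and the foot at (595,300), so the cylinder is steep.

```bash
python3 - <<'E'
from h import *
s=env.get_state();g=s["tcp_pos"]
for z in (.01,.02): 
    f=onplane("wrist",(314,300),z,(g,s["orientation"]));f2=onplane("scene",(367,206),z);print(f,f2)
    for p in (f,f2):
        v=g-p;print(np.linalg.norm(v),np.degrees(np.arctan2(v[2],v@U)))
m=onplane("wrist",(312,248),.15,(g,s["orientation"]));print(m,g)
E
```

```text
[0.50498141 0.08385623 0.01      ] [0.50124749 0.08444493 0.01      ]
0.1407777420461858 52.921882092009305
0.14025599287712254 53.214619610326636
[0.50444497 0.09040616 0.02      ] [0.49696254 0.09274747 0.02      ]
0.12884035454945075 52.57232668718415
0.1272056269526537 53.63134347453765
[0.49521033 0.19448938 0.15      ] [0.49675293 0.16833768 0.12231006]
```

{"name": "carry_out", "arguments": {
  "moves": [-0.515,0,0.0075,-0.0035,0,0,0,-0.515,0,0.0075,-0.003,0,0,0,-0.51,0,0.006,-0.0018,0,0,0,-0.51,0,0.0055,-0.0018,0,0,0,-0.51,0,0,0,0,0,0]
}}

```text
clock: 12.82
tcp_pos: [0.4998, 0.1402, 0.1337]
orientation: [-0.003, 0.999, 0.043, -0.001]
wrist_force: [0.4, 1.2, 2.0]
finger_gap: 0.0206
```

```bash
cat > look.py <<'E'
from h import *
import sys
for i in range(2): s=env.get_state();env.read_camera("wrist");print(s["tcp_pos"],s["wrist_force"],s["finger_gap"])
a=env.read_camera("scene");b=env.read_camera("wrist")
np.savez(sys.argv[1],a=a,b=b)
E
python3 look.py l1.npz
```

```text
[0.49977444 0.14024935 0.13365638] [0.41079482 1.21768939 1.96263914] 0.020578522668606106
[0.49974054 0.14045428 0.1336058 ] [-0.55620791 -0.47450035  1.23740474] 0.021004343633415957
```

The foot is pressing lightly on the worktop (+1 to 2 N) at about 65°. I'll continue with a hair more lift.

{"name": "carry_out", "arguments": {
  "moves": [-0.505,0,0.006,-0.002,0,0,0,-0.505,0,0.006,-0.0015,0,0,0,-0.505,0,0.006,-0.001,0,0,0,-0.505,0,0.006,-0.0008,0,0,0,-0.505,0,0,0,0,0,0]
}}

```text
clock: 13.65
tcp_pos: [0.5013, 0.1149, 0.1382]
orientation: [-0.002, 0.999, 0.043, -0.002]
wrist_force: [0.8, 0.6, -0.5]
finger_gap: 0.021
```

```bash
python3 look.py l2.npz; python3 - <<'E'
import numpy as np,cv2
d=np.load("l2.npz");a=cv2.resize(d["a"][150:280,290:420],(400,400),interpolation=cv2.INTER_CUBIC);a=cv2.convertScaleAbs(a,alpha=1.5)
cv2.imwrite("pics/m9.png",np.hstack([a,d["b"][:,120:520]])[:,:,::-1])
E
```

```text
[0.50127608 0.11487783 0.13821709] [ 0.76765534  0.56029854 -0.54913694] 0.02101069505559176
[0.50123195 0.11505393 0.13818582] [ 0.1275604  -1.71999248 -0.19087817] 0.020888492883417945
```

View pics/m9.png

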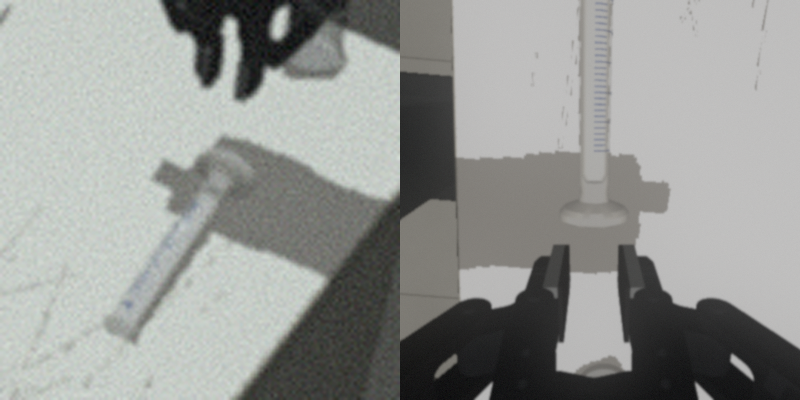

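It slipped out near 65° as the grip got too light, and lies again almost where it was. In the scene view the foot is at crop (228,165) and the mouth at (122,330). In the wrist view the foot is at (593,212). I've used all 12 pictures, so from here I work from measurements. The new plan is a light grip to about 50°, then a tight grip while the tool tilts the rest of the way.

```bash
python3 - <<'E'
from h import *
s=env.get_state();ps=(s["tcp_pos"],s["orientation"])
print("scene",onplane("scene",(329.6,257),.012),onplane("scene",(364,203.6),.026))
b1=onplane("wrist",(314,175),.023,ps);b2=onplane("wrist",(316,20),.016,ps);print("wrist barrel",b1,b2,"foot",onplane("wrist",(313,212),.026,ps))
d=np.load("l2.npz");g=cv2.cvtColor(d["b"],cv2.COLOR_RGB2GRAY).astype(int)
for r in (20,60,100,140,170,190,200,212,222): print(r,g[r,270:360:3].tolist())
# top now clear?
E
```

```text
scene [0.48559583 0.26547554 0.012     ] [0.50438511 0.09529637 0.026     ]
wrist barrel [0.50072061 0.13048344 0.023     ] [0.49316078 0.23123415 0.016     ] foot [0.50234556 0.10378185 0.026     ]
20 [191, 190, 191, 189, 190, 190, 189, 191, 189, 185, 148, 152, 170, 173, 171, 172, 171, 172, 171, 159, 154, 185, 188, 191, 190, 189, 190, 189, 190, 191]
60 [190, 190, 189, 190, 190, 191, 189, 188, 184, 177, 148, 153, 172, 174, 172, 162, 158, 158, 163, 150, 163, 189, 190, 189, 191, 190, 188, 189, 189, 191]
100 [189, 189, 191, 192, 190, 189, 191, 191, 190, 187, 143, 153, 169, 174, 172, 169, 168, 165, 162, 153, 175, 190, 190, 191, 190, 189, 190, 190, 190, 190]
140 [189, 189, 187, 177, 189, 187, 189, 188, 189, 186, 143, 155, 171, 172, 169, 154, 152, 153, 150, 154, 184, 190, 189, 189, 190, 188, 188, 190, 190, 190]
170 [132, 131, 130, 132, 132, 133, 132, 131, 132, 131, 137, 155, 169, 171, 171, 170, 170, 171, 161, 140, 131, 133, 133, 133, 133, 134, 134, 135, 134, 133]
190 [130, 130, 130, 132, 130, 132, 131, 129, 132, 130, 129, 151, 157, 156, 155, 157, 154, 156, 153, 134, 131, 131, 131, 132, 131, 132, 132, 132, 133, 131]
200 [129, 130, 130, 128, 129, 130, 128, 127, 122, 117, 134, 149, 155, 153, 153, 156, 155, 155, 152, 137, 117, 123, 130, 132, 131, 133, 131, 132, 132, 133]
212 [130, 129, 128, 123, 126, 134, 139, 140, 141, 139, 136, 137, 139, 141, 136, 134, 137, 139, 138, 138, 137, 137, 138, 139, 134, 128, 125, 132, 130, 131]
222 [128, 128, 127, 128, 130, 140, 149, 154, 155, 154, 153, 154, 155, 155, 155, 155, 154, 155, 154, 155, 155, 154, 154, 153, 144, 133, 130, 132, 131, 136]
```

{"name": "carry_out", "arguments": {
  "moves": [0.2,0,-0.025,-0.006,0,0,0,0.6,0,-0.035,-0.006,0,0,0,0.6,0,-0.04,-0.006,0,0,0,0.6,0,-0.03,-0.006,0,0,0,0.6,0,0,0,0,0,0]
}}

```text
clock: 14.48
tcp_pos: [0.4897, 0.2491, 0.1631]
orientation: [-0.002, 0.999, 0.043, -0.002]
wrist_force: [0.9, -0.0, -0.7]
finger_gap: 0.0684
```

```bash
python3 - <<'E'
from h import *
s=env.get_state();ps=(s["tcp_pos"],s["orientation"]);b=env.read_camera("wrist")
g=cv2.GaussianBlur(cv2.cvtColor(b,cv2.COLOR_RGB2GRAY),(3,3),0)
m0,m1=np.array([.486,.263]),0
c=env.calibration("wrist");H=c["hand_eye"];Rw=R.from_quat(np.roll(ps[1],-1)).as_matrix()@H[:3,:3];o=ps[0]+R.from_quat(np.roll(ps[1],-1)).apply(H[:3,3])
def px(p): q=Rw.T@(np.array(p)-o);q=c["camera_matrix"]@q;return q[:2]/q[2]
print("pred mouth",px([.4865,.265,.012]),"grip",px([.489,.237,.013]),"foot",px([.503,.097,.026]))
u,v=px([.4865,.265,.012]).astype(int)
for r in range(v-24,v+60,4): print(r,g[r,u-36:u+37:4].tolist())
E
```

```text
pred mouth [310.71311229 162.89222484] grip [310.86108804 196.67524884] foot [313.07373362 349.61565452]
138 [189, 189, 189, 189, 189, 189, 189, 189, 189, 189, 189, 189, 189, 189, 189, 179, 187, 190, 170]
142 [189, 189, 189, 189, 188, 188, 188, 187, 177, 186, 171, 164, 177, 157, 148, 136, 174, 189, 188]
146 [189, 189, 188, 185, 178, 168, 148, 159, 137, 139, 135, 133, 134, 134, 134, 135, 142, 182, 189]
150 [166, 173, 147, 142, 133, 134, 133, 134, 134, 134, 133, 133, 134, 134, 134, 134, 134, 145, 189]
154 [133, 133, 133, 133, 133, 133, 133, 133, 134, 133, 134, 134, 134, 133, 133, 133, 134, 138, 182]
158 [133, 133, 132, 133, 133, 133, 133, 133, 134, 134, 133, 133, 133, 133, 133, 133, 134, 134, 149]
162 [132, 132, 132, 132, 132, 132, 135, 138, 144, 152, 145, 146, 151, 140, 128, 134, 133, 134, 135]
166 [132, 132, 132, 132, 132, 132, 138, 151, 160, 168, 168, 168, 168, 152, 136, 134, 133, 133, 134]
170 [132, 132, 132, 132, 132, 133, 132, 139, 158, 170, 171, 170, 170, 148, 132, 133, 132, 133, 133]
174 [131, 132, 131, 131, 132, 132, 131, 135, 156, 170, 170, 170, 169, 145, 133, 132, 132, 133, 
[... 404 characters left out ...]

194 [130, 130, 130, 130, 130, 130, 131, 132, 156, 169, 163, 154, 150, 134, 130, 131, 131, 132, 132]
198 [130, 130, 130, 130, 130, 130, 131, 133, 156, 169, 164, 152, 151, 140, 131, 131, 132, 132, 132]
202 [130, 130, 130, 129, 130, 130, 131, 132, 157, 169, 164, 152, 152, 138, 131, 131, 132, 131, 133]
206 [129, 130, 129, 130, 130, 130, 130, 132, 157, 169, 166, 160, 151, 140, 132, 132, 132, 132, 132]
210 [129, 130, 130, 130, 129, 130, 130, 132, 156, 169, 164, 159, 157, 138, 130, 131, 132, 132, 131]
214 [130, 130, 130, 130, 129, 130, 129, 132, 157, 168, 166, 162, 158, 128, 130, 131, 132, 132, 132]
218 [130, 129, 130, 130, 130, 130, 128, 132, 157, 169, 165, 159, 157, 137, 131, 131, 132, 132, 133]
```

{"name": "carry_out", "arguments": {
  "moves": [0.6,0.0005,0.004,0.028,0,0,0,0.6,0.0005,0.004,0.028,0,0,0,0.6,0.0005,0.004,0.028,0,0,0,0.6,0,0,0.024,0,0,0,0.6,0,0,0,0,0,0]
}}

```text
clock: 15.15
tcp_pos: [0.4915, 0.2318, 0.0513]
orientation: [-0.001, 0.999, 0.041, -0.003]
wrist_force: [-0.0, -0.0, 0.3]
finger_gap: 0.0682
```

```bash
python3 - <<'E'
from h import *
plan([((.492,.237,.0143),down(.08))],[5])
E
```

```text
[0.0002, -0.001, 0.0074] [-0.0, 0.1, 0.0]
[0.0002, -0.001, 0.0074] [-0.0, 0.1, 0.0]
[0.0002, -0.001, 0.0074] [-0.0, 0.1, 0.0]
[0.0002, -0.001, 0.0074] [-0.0, 0.1, 0.0]
[0.0002, -0.001, 0.0074] [-0.0, 0.1, 0.0]
```

{"name": "carry_out", "arguments": {
  "moves": [0.2,0,-0.0015,0.012,0,0,0,0,0,-0.0015,0.012,0,0,0,-0.2,0,-0.001,0.011,0,0,0,-0.2,0,0,0,0,0,0,-0.4,0,0,0,0,0,0]
}}

```text
clock: 15.78
tcp_pos: [0.4927, 0.2359, 0.0162]
orientation: [-0.001, 0.999, 0.04, -0.001]
wrist_force: [-0.9, 0.5, 0.9]
finger_gap: 0.0258
```

{"name": "carry_out", "arguments": {
  "moves": [-0.53,0,0,0,0,0,0,-0.53,0,0,0,0,0,0,-0.53,0,0,0,0,0,0,-0.52,0,0,0,0,0,0,-0.52,0,0,0,0,0,0]
}}

```text
clock: 16.4
tcp_pos: [0.4925, 0.2359, 0.0167]
orientation: [-0.001, 0.999, 0.04, -0.001]
wrist_force: [-1.0, -0.6, -0.3]
finger_gap: 0.0206
```

```bash
sed -i 's/^G0=.*/G0=np.array([.4925,.2359,.0167]);U=np.array([-.0802,.9968,0])/' h.py; python3 -c "
from h import *
for t in (0,4,12,20,24,28,32,36,40,45): print(t,G(t))
arc([0,4,8,12,16,20,24,28,32,36,40,44])"
```

```text
0 [0.49263634 0.23420544 0.0287    ]
4 [0.49280355 0.23212717 0.03840501]
12 [0.49329856 0.22597473 0.05726133]
20 [0.49399922 0.21726628 0.07507514]
24 [0.49442256 0.21200466 0.08348177]
28 [0.49489189 0.20617131 0.09149971]
32 [0.49540494 0.19979466 0.0990899 ]
36 [0.49595921 0.19290577 0.10621536]
40 [0.49655198 0.18553821 0.11284138]
45 [0.49734269 0.1757105  0.12037262]
[-0.0, 0.0017, -0.012] [-0.2, 0.2, -0.2]
[-0.0, 0.0021, -0.0097] [0.0, -0.0, -0.0]
[-0.0, 0.0028, -0.0095] [0.0, 0.0, 0.0]
[-0.0, 0.0034, -0.0093] [0.0, 0.0, 0.0]
[-0.0, 0.0041, -0.0091] [0.0, 0.0, 0.0]
[-0.0, 0.0047, -0.0088] [0.0, 0.0, 0.0]
[-0.0, 0.0053, -0.0084] [0.0, 0.0, -0.0]
[-0.0, 0.0059, -0.008] [0.0, 0.0, 0.0]
[-0.0, 0.0064, -0.0076] [0.0, 0.0, 0.0]
[-0.0, 0.0069, -0.0071] [0.0, 0.0, 0.0]
[-0.0, 0.0074, -0.0066] [0.0, 0.0, 0.0]
[-0.0, 0.0078, -0.0061] [0.0, 0.0, 0.0]
```

{"name": "carry_out", "arguments": {
  "moves": [-0.52,0,0.001,-0.006,0,0,0,-0.52,0,0.001,-0.006,0,0,0,-0.52,0,0.002,-0.009,0,0,0,-0.515,0,0,0,0,0,0,-0.515,0,0,0,0,0,0]
}}

```text
clock: 17.02
tcp_pos: [0.4935, 0.2317, 0.0399]
orientation: [-0.002, 0.999, 0.04, -0.001]
wrist_force: [-0.7, -0.5, -1.7]
finger_gap: 0.0208
```

```bash
cat > load.py <<'E'
from h import *
f=[];g=[]
for i in range(5): s=env.get_state();f.append(s["wrist_force"]);g.append(s["finger_gap"]);env.read_camera("wrist")
print(np.mean(f,0),np.mean(g),s["tcp_pos"],s["clock"])
E
python3 load.py
```

```text
[-0.46158179 -0.2632795  -1.26476153] 0.020829813808919535 [0.49329366 0.23173718 0.03951496] 17.225
```

The load is 1.26 N, which matches the foot resting on the worktop. I'll continue.

{"name": "carry_out", "arguments": {
  "moves": [-0.517,0,0.0028,-0.009,0,0,0,-0.517,0,0.0034,-0.009,0,0,0,-0.517,0,0.004,-0.009,0,0,0,-0.517,0,0.0047,-0.0085,0,0,0,-0.515,0,0,0,0,0,0]
}}

```text
clock: 17.9
tcp_pos: [0.4951, 0.2155, 0.078]
orientation: [-0.001, 0.999, 0.04, -0.001]
wrist_force: [-0.1, 0.4, -1.6]
finger_gap: 0.0207
```

```bash
python3 load.py
```

```text
[-0.14820607  1.04380488 -0.57013646] 0.02068622088909538 [0.49448291 0.21593033 0.07680772] 18.1
```

{"name": "carry_out", "arguments": {
  "moves": [-0.517,0,0.0045,-0.008,0,0,0,-0.517,0,0.0055,-0.0082,0,0,0,-0.517,0,0.006,-0.0078,0,0,0,-0.517,0,0.0065,-0.0073,0,0,0,-0.515,0,0,0,0,0,0]
}}

```text
clock: 18.77
tcp_pos: [0.4961, 0.1914, 0.1098]
orientation: [-0.001, 0.999, 0.041, -0.002]
wrist_force: [-0.0, 0.7, -2.8]
finger_gap: 0.0208
```

```bash
python3 load.py; python3 -c "
from h import *
s=env.get_state();g=s['tcp_pos'];P=G0-U*.1417
from scipy.optimize import brentq
print('theta',np.degrees(brentq(lambda t:.025*np.cos(t)+.14*np.sin(t)-.013+.0167-g[2],0,1.3)),'s',(g-P)@U, G(38))"
```

```text
[-0.32122364  0.70934845 -0.63271939] 0.020730235482567375 [0.49564769 0.19208734 0.10894892] 18.975
theta 37.565179153704996 s 0.09784068391950428 [0.49625096 0.18927963 0.10959288]
```

{"name": "carry_out", "arguments": {
  "moves": [-0.517,0,0.006,-0.0055,0,0,0,-0.517,0,0.0065,-0.005,0,0,0,-0.517,0,0.007,-0.005,0,0,0,-0.515,0,0,0,0,0,0,-0.515,0,0,0,0,0,0]
}}

```text
clock: 19.65
tcp_pos: [0.497, 0.1711, 0.125]
orientation: [-0.0, 0.999, 0.041, -0.003]
wrist_force: [0.2, -0.2, -1.1]
finger_gap: 0.0208
```

```bash
python3 load.py; python3 - <<'E'
from h import *
s=env.get_state();g=s['tcp_pos'];P=G0-U*.1417
from scipy.optimize import brentq
print('theta',np.degrees(brentq(lambda t:.025*np.cos(t)+.14*np.sin(t)-.013+.0167-g[2],0,1.3)),'s',(g-P)@U, G(50))
b=env.read_camera("wrist");g=cv2.GaussianBlur(cv2.cvtColor(b,cv2.COLOR_RGB2GRAY),(3,3),0)
for r in range(196,380,8): print(r,g[r,262:366:5].tolist())
E
```

```text
[ 0.0596024   0.04334261 -1.20337805] 0.020780801102748 [0.4969483  0.17136522 0.12487539] 19.85
theta 48.29249635915499 s 0.07702287303678576 [0.49818304 0.16526591 0.12701591]
196 [131, 131, 131, 130, 131, 130, 130, 130, 130, 131, 131, 131, 131, 132, 131, 132, 132, 132, 132, 132, 132]
204 [130, 130, 130, 130, 129, 130, 129, 130, 130, 130, 130, 129, 130, 131, 130, 131, 131, 131, 132, 132, 132]
212 [129, 129, 130, 130, 130, 129, 129, 129, 130, 133, 138, 137, 131, 130, 130, 130, 131, 131, 131, 132, 132]
220 [129, 129, 129, 129, 130, 129, 144, 153, 154, 154, 155, 155, 154, 155, 153, 134, 130, 130, 131, 131, 134]
228 [129, 128, 130, 129, 135, 153, 149, 149, 149, 148, 149, 149, 149, 152, 152, 153, 149, 130, 131, 131, 136]
236 [129, 128, 128, 143, 153, 147, 138, 136, 141, 144, 147, 147, 144, 139, 137, 139, 148, 146, 131, 131, 133]
244 [128, 130, 148, 133, 131, 114, 124, 132, 141, 144, 147, 147, 143, 138, 129, 116, 113, 136, 108, 130, 139]
252 [128, 132, 122, 85, 84, 63, 119, 130, 139, 144, 147, 146, 142, 136, 126, 91, 75, 117, 74, 124, 172]
260 [45, 45, 69, 108, 96, 59, 114, 127, 138, 144
[... 758 characters left out ...]
40, 41, 47, 161, 185, 186, 186, 186, 186, 186, 186, 186, 185, 185, 78, 50, 45, 42, 42]
332 [38, 40, 40, 42, 49, 179, 185, 186, 185, 186, 186, 186, 186, 185, 185, 185, 114, 49, 44, 43, 41]
340 [37, 37, 40, 55, 64, 185, 185, 186, 186, 186, 186, 186, 185, 186, 185, 185, 154, 75, 44, 42, 40]
348 [36, 37, 39, 133, 185, 184, 185, 185, 186, 186, 186, 186, 185, 186, 185, 185, 185, 184, 54, 40, 38]
356 [34, 34, 37, 147, 184, 184, 185, 185, 185, 186, 186, 185, 186, 185, 185, 185, 185, 184, 60, 39, 37]
364 [32, 33, 36, 138, 184, 184, 185, 185, 185, 185, 184, 185, 185, 185, 185, 185, 184, 183, 54, 37, 34]
372 [30, 31, 34, 50, 72, 111, 149, 174, 183, 184, 184, 185, 184, 181, 167, 135, 93, 60, 39, 35, 33]
```

The arc gives 48° and the wrist image matches the earlier 53° view (mouth rows 214–276, foot edge at row 316). I take about 51°. Now I clamp firmly and turn the tool rigidly about the foot's rim.

{"name": "carry_out", "arguments": {
  "moves": [-1,0,0,0,0,0,0,-1,0,0,0,0,0,0,-1,0,0.0106,-0.005,4.8,0,0,-1,0,0.0106,-0.005,4.8,0,0,-1,0,0.0106,-0.005,4.8,0,0],
  "squeeze": 20
}}

```text
clock: 20.58
tcp_pos: [0.5, 0.1409, 0.1383]
orientation: [-0.129, 0.991, 0.044, -0.008]
wrist_force: [-0.1, -0.3, -0.9]
finger_gap: 0.0201
```

```bash
cat > st.py <<'E'
from h import *
f=[]
for i in range(3): s=env.get_state();f.append(s["wrist_force"]);env.read_camera("wrist")
T=R.from_quat(np.roll(s["orientation"],-1)).as_matrix();z=T[:,2]
print("tcp",s["tcp_pos"],"tilt",np.degrees(np.arctan2(z@U,-z[2])),"F",np.mean(f,0),s["finger_gap"],s["clock"])
print("q",np.round(s["joint_pos"],2))
E
python3 st.py
```

```text
tcp [0.5006523  0.13949193 0.1385219 ] tilt 14.887205564619364 F [-0.56273542  0.34753384  3.00459582] 0.020106573369732764 20.675
q [-0.03  0.27 -0.31  1.03  0.26  1.45]
```

{"name": "carry_out", "arguments": {
  "moves": [-1,0,0.0106,-0.0053,4.8,0,0,-1,0,0.0106,-0.0053,4.8,0,0,-1,0,0.0106,-0.0053,4.8,0,0,-1,0,0,0,0,0,0,-1,0,0,0,0,0,0]
}}

```text
clock: 21.35
tcp_pos: [0.5044, 0.1054, 0.144]
orientation: [-0.254, 0.966, 0.043, -0.012]
wrist_force: [0.0, 1.2, 1.8]
finger_gap: 0.0198
```

```bash
python3 st.py; python3 - <<'E'
from h import *
a=env.read_camera("scene").astype(int);r=cv2.imread("pics/scene1.png")[:,:,::-1].astype(int)
d=np.abs(cv2.GaussianBlur((a-r).astype(np.float32),(0,0),1)).max(2)
for v in range(150,226,3): print(v,''.join('#' if a[v,u].max()<45 else '+' if d[v,u]>14 else '.' for u in range(320,420,1)))
E
```

```text
tcp [0.50425318 0.105743   0.14401481] tilt 29.481777112202973 F [-0.21933329  0.36762659  1.21297095] 0.019961968276290314 21.45
q [-0.22  0.33 -0.28  1.13  0.49  1.21]
150 ................................++++###########++....++#############################................
153 ....................................+++#######++.....++########++++################.................
156 .....................................++######++.....+++##################+....#.###.................
159 ....................................++#++++##++.....++################+++...........................
162 ...................................++#++++##++++..+++++#####+++++++.................................
165 ..................................++#++++##+++++++++++####++++..................+++++++.............
168 ...................................+++++#++++++++++++####+++++...................+++++++++..........
171 ....................................++###+++++++++++#####++++++..................+++++++++++++......
174 .......................................+++++++++++#####+++++++++..............++++++++
[... 1099 characters left out ...]
..........++++++.......++++++++++++++++++++++++................+++++++
210 .....................................................++++++++++++++++++++++++...................++++
213 .....................................++++.........++++++++++++++++++++++++++........................
216 ...............................++++...+++..................+++++..................................##
219 .............................+++++++++++++++....................................................####
222 ...........................+++++++++++++++++..................................................####..
225 .........................++++++++++++++++...................................................######.#
```

{"name": "carry_out", "arguments": {
  "moves": [-1,0,0.0106,-0.0048,4.8,0,0,-1,0,0.0095,-0.0042,4.2,0,0,-1,0,0,0,0,0,0,-1,0,0,0,0,0,0,-1,0,0,0,0,0,0]
}}

```text
clock: 22.18
tcp_pos: [0.5062, 0.0858, 0.1422]
orientation: [-0.329, 0.943, 0.046, -0.015]
wrist_force: [-0.9, -0.2, 1.6]
finger_gap: 0.02
```

```bash
python3 st.py; python3 - <<'E'
from h import *
b=env.read_camera("wrist");g=cv2.GaussianBlur(cv2.cvtColor(b,cv2.COLOR_RGB2GRAY),(3,3),0)
for r in range(180,380,8): print(r,g[r,252:376:5].tolist())
E
```

```text
tcp [0.50617008 0.08590633 0.14221257] tilt 38.50221701863537 F [-0.57056001 -0.60389262  0.9767993 ] 0.020078858483893593 22.275
q [-0.33  0.42 -0.24  1.23  0.6   1.05]
180 [170, 169, 162, 170, 169, 171, 170, 168, 166, 170, 170, 170, 169, 170, 170, 170, 170, 170, 170, 170, 170, 170, 170, 170, 170]
188 [170, 170, 170, 170, 170, 169, 170, 170, 167, 170, 170, 169, 170, 169, 170, 170, 170, 170, 170, 170, 169, 169, 170, 170, 170]
196 [170, 170, 169, 169, 170, 170, 169, 167, 170, 170, 170, 170, 169, 169, 170, 170, 169, 169, 169, 170, 170, 170, 170, 170, 170]
204 [169, 169, 169, 170, 169, 169, 167, 164, 169, 169, 169, 169, 169, 169, 169, 169, 170, 169, 170, 169, 170, 170, 170, 170, 169]
212 [170, 169, 169, 169, 170, 169, 169, 169, 169, 169, 169, 167, 169, 169, 168, 168, 169, 169, 169, 169, 169, 169, 170, 170, 169]
220 [170, 169, 169, 169, 169, 167, 167, 168, 168, 164, 157, 156, 152, 153, 154, 159, 167, 167, 169, 169, 169, 169, 170, 170, 170]
228 [168, 169, 168, 169, 168, 161, 157, 166, 152, 145, 140, 138, 136, 136, 138, 142, 147, 156, 168, 168, 169, 169, 169, 168, 169]
236 [168, 169, 168, 
[... 1403 characters left out ...]
332 [35, 35, 35, 36, 36, 33, 41, 98, 133, 134, 135, 135, 135, 134, 135, 134, 135, 124, 50, 35, 32, 36, 36, 36, 36]
340 [33, 33, 34, 34, 34, 34, 48, 107, 120, 144, 145, 134, 134, 135, 131, 120, 112, 111, 73, 59, 32, 36, 35, 35, 34]
348 [31, 32, 34, 34, 32, 56, 110, 110, 132, 163, 163, 163, 163, 158, 111, 111, 111, 111, 110, 106, 29, 34, 34, 33, 33]
356 [30, 31, 32, 32, 30, 63, 110, 111, 132, 153, 163, 162, 161, 116, 111, 111, 110, 111, 111, 108, 29, 33, 32, 32, 30]
364 [29, 29, 29, 32, 27, 59, 110, 110, 110, 110, 110, 110, 111, 110, 110, 110, 110, 118, 162, 132, 27, 31, 32, 30, 29]
372 [28, 29, 29, 29, 27, 35, 49, 70, 89, 104, 109, 109, 110, 110, 110, 107, 100, 82, 65, 49, 26, 29, 30, 29, 29]
```

```bash
python3 - <<'E'
from h import *
s=env.get_state();ps=(s["tcp_pos"],s["orientation"]);T=R.from_quat(np.roll(ps[1],-1)).as_matrix()
c=ps[0]+.0037*T[:,2];print("axis pt",c)
for r in (317,320):
  for z in (0,.004): print(r,z,onplane("wrist",(314,r),z,ps))
n=np.cross(U,[0,0,1])
c0=env.calibration("wrist");H=c0["hand_eye"]
Rw=T@H[:3,:3];o=ps[0]+T@H[:3,3]
def px(p): q=c0["camera_matrix"]@(Rw.T@(np.array(p)-o));return q[:2]/q[2]
# predicted lower (max row) pixel of foot & top of mouth for candidate pitch
for th in (80,84,88,90,92,96,100):
    t=np.radians(th);e=U*np.cos(t)+np.array([0,0,np.sin(t)]);pv=-U*np.sin(t)+np.array([0,0,np.cos(t)]);x=np.cross(pv,e)
    f=c-.135*e;ph=np.linspace(0,2*np.pi,73)
    ring=lambda k,rr:np.array([px(c+k*e+rr*(np.cos(a)*pv+np.sin(a)*x)) for a in ph])
    A=ring(-.135,.025);B=ring(-.123,.025);M=ring(.03,.0135)
    print(th,"foot rows %.0f"%max(A[:,1].max(),B[:,1].max()),"mouth rows %.0f %.0f"%(M[:,1].min(),M[:,1].max()), "low z",(f-.025*np.abs(np.cos(t))*np.array([0,0,1]))[2])
E
```

```text
axis pt [0.50598935 0.08811508 0.13931755]
317 0 [0.50904189 0.07669628 0.        ]
317 0.004 [0.50903995 0.07652313 0.004     ]
320 0 [0.50925032 0.07451514 0.        ]
320 0.004 [0.50924553 0.07437178 0.004     ]
80 foot rows 371 mouth rows 211 282 low z 0.002027301624702612
84 foot rows 356 mouth rows 215 289 low z 0.0024438852666157102
88 foot rows 342 mouth rows 219 296 low z 0.0035273036578834975
90 foot rows 336 mouth rows 222 300 low z 0.004317552723023947
92 foot rows 329 mouth rows 224 303 low z 0.0035273036578835006
96 foot rows 317 mouth rows 229 310 low z 0.0024438852666157076
100 foot rows 304 mouth rows 235 316 low z 0.0020273016247026156
```

The mouth's top edge is at row 220 and the foot/barrel outlines are near rows 318 and 338. Both fit a pitch of about 89–90° with the foot at or just above the worktop. I'll lower it a touch and then loosen slowly.

{"name": "carry_out", "arguments": {
  "moves": [-1,0,0.0006,0.0008,0,0,0,-1,0,0.0006,0.0008,0,0,0,-1,0,0,0,0,0,0,-1,0,0,0,0,0,0,-1,0,0,0,0,0,0]
}}

```text
clock: 23.0
tcp_pos: [0.5065, 0.0869, 0.142]
orientation: [-0.33, 0.943, 0.046, -0.014]
wrist_force: [-0.9, -0.8, 2.0]
finger_gap: 0.0203
```

```bash
python3 st.py
```

```text
tcp [0.50645706 0.08686975 0.14206191] tilt 38.588230777946045 F [-0.44137648 -0.36019654  0.75924454] 0.020140453864664242 23.1
q [-0.33  0.42 -0.24  1.23  0.61  1.05]
```

{"name": "carry_out", "arguments": {
  "moves": [-1,0,0.002,0.0024,0,0,0,-1,0,0,0,0,0,0,-1,0,0.002,0.0024,0,0,0,-1,0,0,0,0,0,0,-1,0,0,0,0,0,0]
}}

```text
clock: 23.78
tcp_pos: [0.5092, 0.0879, 0.1416]
orientation: [-0.333, 0.942, 0.045, -0.009]
wrist_force: [0.3, 0.2, -0.4]
finger_gap: 0.0201
```

```bash
python3 st.py
```

```text
tcp [0.50931593 0.08790767 0.1416329 ] tilt 38.98599229293171 F [ 0.33595835 -0.34939107  0.73932962] 0.02011428468179435 23.875
q [-0.33  0.42 -0.24  1.22  0.62  1.05]
```

Carrying the cylinder freely would read about -2 N. It reads +0.7 N and will not go lower, so the foot is on the worktop. I'll loosen slowly.

{"name": "carry_out", "arguments": {
  "moves": [-0.52,0,0,0,0,0,0,-0.51,0,0,0,0,0,0,-0.5,0,0,0,0,0,0,-0.48,0,0,0,0,0,0,-0.45,0,0,0,0,0,0]
}}

```text
clock: 24.55
tcp_pos: [0.5088, 0.0881, 0.1409]
orientation: [-0.334, 0.942, 0.045, -0.01]
wrist_force: [0.5, 0.4, -0.5]
finger_gap: 0.0233
```

```bash
python3 st.py; python3 - <<'E'
from h import *
b=env.read_camera("wrist");g=cv2.GaussianBlur(cv2.cvtColor(b,cv2.COLOR_RGB2GRAY),(3,3),0)
for r in range(204,350,8): print(r,g[r,252:376:5].tolist())
E
```

```text
tcp [0.50890861 0.08810443 0.14090568] tilt 39.00257233693812 F [-0.2480299   0.13095796 -0.53521437] 0.023667514779256892 24.65
q [-0.33  0.42 -0.24  1.22  0.62  1.05]
204 [167, 168, 167, 167, 167, 165, 165, 167, 167, 167, 167, 167, 167, 168, 167, 167, 168, 168, 167, 167, 168, 167, 167, 168, 167]
212 [167, 167, 167, 167, 168, 166, 161, 167, 167, 167, 167, 167, 167, 167, 167, 167, 167, 167, 167, 166, 167, 167, 167, 167, 167]
220 [167, 166, 167, 167, 167, 166, 167, 166, 166, 167, 166, 167, 167, 167, 166, 167, 167, 168, 166, 167, 167, 167, 166, 168, 167]
228 [167, 167, 167, 166, 159, 160, 166, 166, 166, 166, 166, 166, 166, 167, 166, 167, 166, 166, 166, 166, 167, 166, 167, 167, 167]
236 [167, 167, 166, 166, 166, 166, 166, 166, 166, 164, 164, 163, 160, 157, 157, 163, 165, 165, 166, 165, 166, 166, 166, 167, 167]
244 [166, 166, 166, 165, 141, 140, 131, 155, 164, 152, 143, 138, 136, 135, 136, 139, 145, 154, 140, 143, 139, 152, 166, 165, 166]
252 [166, 165, 165, 152, 107, 106, 75, 137, 147, 135, 129, 128, 128, 129, 129, 128, 129, 136, 82, 118, 111, 111, 165, 166, 165]
260 [127, 58, 57, 98, 1
[... 692 characters left out ...]
308 [43, 43, 43, 42, 40, 46, 43, 133, 134, 128, 93, 118, 119, 104, 86, 95, 134, 134, 105, 38, 40, 39, 42, 42, 42]
316 [40, 40, 41, 41, 37, 45, 55, 133, 133, 133, 122, 98, 92, 82, 109, 133, 134, 134, 133, 37, 37, 38, 40, 41, 40]
324 [38, 38, 38, 38, 35, 42, 72, 132, 134, 133, 134, 134, 133, 133, 134, 134, 133, 134, 154, 40, 37, 36, 38, 36, 38]
332 [36, 36, 37, 37, 31, 40, 93, 112, 137, 133, 133, 133, 133, 133, 133, 133, 130, 116, 145, 56, 35, 34, 38, 37, 36]
340 [34, 35, 35, 36, 34, 48, 106, 109, 158, 160, 144, 148, 140, 137, 118, 112, 110, 110, 110, 67, 61, 33, 36, 35, 35]
348 [32, 32, 34, 34, 60, 109, 109, 113, 161, 161, 161, 161, 161, 127, 110, 109, 110, 110, 109, 110, 106, 33, 35, 34, 32]
```

```bash
python3 - <<'E'
from h import *
s=env.get_state();ps=(s["tcp_pos"],s["orientation"])
print("axis y from foot",onplane("wrist",(314,318),.012,ps)+[0,.0105,0])
for z in (.16,.168): print("axis from mouth",z,onplane("wrist",(316,236),z,ps)-[0,.0135,0])
print("foot rim candidate",onplane("wrist",(314,336),.0,ps)+[0,.025,0])
E
python3 load.py
```

```text
axis y from foot [0.5128321  0.08933303 0.012     ]
axis from mouth 0.16 [0.50960727 0.08714761 0.16      ]
axis from mouth 0.168 [0.50965333 0.08496974 0.168     ]
foot rim candidate [0.51411215 0.09160875 0.        ]
[-0.03146673 -0.25897349  0.07800187] 0.023411717413125664 [0.50898183 0.08806817 0.14100483] 24.95
```

Foot and mouth give the same axis (y ≈ 0.087 ± 0.002) and the wrist load is about 0, so it is standing free. I'll open and back out along the fingers.

{"name": "carry_out", "arguments": {
  "moves": [-0.2,0,0,0,0,0,0,0,0,0,0,0,0,0,0.2,0,0,0,0,0,0,0.4,0,0,0,0,0,0,0.4,0,0,-0.01,0,0,0]
}}

```text
clock: 25.62
tcp_pos: [0.509, 0.082, 0.1487]
orientation: [-0.334, 0.941, 0.046, -0.01]
wrist_force: [-0.5, -0.2, 0.2]
finger_gap: 0.06
```

{"name": "carry_out", "arguments": {
  "moves": [0.4,0,0,-0.02,0,0,0,0.4,0,0,-0.025,0,0,0,0.4,0,0,-0.03,0,0,0,0.4,0,0,-0.03,0,0,0,0.4,0,0,-0.02,0,0,0]
}}

```text
clock: 26.25
tcp_pos: [0.5151, 0.0002, 0.2508]
orientation: [-0.334, 0.941, 0.046, -0.01]
wrist_force: [-0.5, -0.2, 0.3]
finger_gap: 0.0597
```

```bash
python3 - <<'E'
from h import *
s=env.get_state();print(s["tcp_pos"],s["clock"],s["joint_pos"])
t=env.read_camera("top").astype(np.float32);r=cv2.imread("pics/top1.png")[:,:,::-1].astype(np.float32)
c=env.calibration("top");P=cv2.projectPoints(np.array([[.51,.087,.0],[.51,.087,.168],[.54,.459,0],[.64,.552,0],[.523,-.072,0]]),c["rvec"],c["tvec"],c["camera_matrix"],None)[0][:,0];print("top px",P.round())
c=env.calibration("scene");Q=cv2.projectPoints(np.array([[.51,.087,.0],[.51,.087,.168],[.54,.459,0],[.64,.552,0],[.523,-.072,0]]),c["rvec"],c["tvec"],c["camera_matrix"],None)[0][:,0];print("scene px",Q.round())
a=env.read_camera("scene").astype(np.float32);ra=cv2.imread("pics/scene1.png")[:,:,::-1].astype(np.float32)
for n,i,j,PP,o in(("top",t,r,P,0),("scene",a,ra,Q,0)):
    d=np.abs(cv2.GaussianBlur(i-j,(0,0),1)).max(2)
    for k,nm in((2,"flask"),(3,"beakA"),(4,"beakB")):
        u,v=PP[k].astype(int);w=d[max(v-30,0):v+20,max(u-20,0):u+20];print(n,nm,"max diff",w.max(),"frac>15",(w>15).mean())
d=np.abs(cv2.GaussianBlur(a-ra,(0,0),.8)).max(2)
for v in range(120,226,3): print(v,''.join('#' if a[v,u].max()<45 else '+' if d[v,u]>12 else '.' for u in range(320,420)))
E
```

```text
[5.15070399e-01 2.02437138e-04 2.50756565e-01] 26.25 [-0.47322384  0.41459955  0.02759476  1.5863867   0.56535007  0.88166043]
top px [[370. 233.]
 [378. 227.]
 [236. 226.]
 [204. 192.]
 [428. 226.]]
scene px [[363. 208.]
 [369. 156.]
 [254. 309.]
 [187. 316.]
 [391. 170.]]
top flask max diff 5.904101 frac>15 0.0
top beakA max diff 5.8212285 frac>15 0.0
top beakB max diff 95.31984 frac>15 0.553
scene flask max diff 9.1640215 frac>15 0.0
scene beakA max diff 9.748633 frac>15 0.0
scene beakB max diff 58.467987 frac>15 0.283
120 ....................................................................................................
123 ....................................................................................................
126 ....................................................................................................
129 ......................#.............................................................................
132 ....................................................................................................
135 ...........................................
[... 2507 characters left out ...]
...++.....++++++......................................................
210 ......................................++...+........................................................
213 .................................++........++++++..+................................................
216 ..............................++++++++++++++++++++++++.............................................#
219 ............................++++++++++++++++++..................................................####
222 ..........................++++++++++++++++++..................................................######
225 ........................+++++++++++++++++..................................................######.#.
```

The cylinder stands. In the scene image the new barrel runs from (368,156) to (364,208), and an upright one was predicted from (369,156) to (363,208). The second glass (428,226 in the top view) is only shaded by the arm, so I'll move clear to confirm that.

{"name": "carry_out", "arguments": {
  "moves": [0.4,-0.02,-0.02,-0.025,0,0,0,0.4,-0.03,-0.02,-0.025,0,0,0,0.4,-0.035,-0.015,-0.02,0,0,0,0.4,-0.035,-0.015,-0.02,0,0,0,0.4,-0.03,0,0,0,0,0]
}}

```text
clock: 26.98
tcp_pos: [0.3615, -0.0154, 0.3635]
orientation: [-0.334, 0.941, 0.047, -0.011]
wrist_force: [0.7, -0.2, 0.1]
finger_gap: 0.0597
```

```bash
python3 - <<'E'
from h import *
s=env.get_state();print(s["tcp_pos"],s["clock"],s["wrist_force"])
a=env.read_camera("scene");r=cv2.imread("pics/scene1.png")[:,:,::-1]
def ed(i): return cv2.Canny(cv2.GaussianBlur(cv2.cvtColor(np.ascontiguousarray(i),cv2.COLOR_RGB2GRAY),(3,3),0),25,60)
d=np.abs(cv2.GaussianBlur(a.astype(np.float32)-r,(0,0),.8)).max(2)
w=d[138:180,378:408];print("beakB frac",(w>12).mean())
x=np.ascontiguousarray(r[140:178,380:406]).astype(np.uint8);m=cv2.matchTemplate(a[130:188,370:416],x,cv2.TM_CCOEFF_NORMED);print(cv2.minMaxLoc(m))
print("cyl", [ (v,(np.where(d[v,340:400]>12)[0]+340)[[0,-1]].tolist()) for v in range(157,208,6) if (d[v,340:400]>12).any()])
E
```

```text
[ 0.36151636 -0.01543334  0.36352245] 26.975 [ 0.69988071 -0.24064356  0.1481493 ]
beakB frac 0.0
(0.2903103530406952, 0.9905625581741333, (0, 19), (10, 10))
cyl [(157, [364, 373]), (163, [363, 372]), (169, [362, 372]), (175, [362, 371]), (181, [361, 370]), (187, [361, 370]), (193, [360, 369]), (199, [356, 368]), (205, [354, 371])]
```

Both glasses and the flask look unchanged from the first pictures, and the cylinder stands upright with the robot clear.

```bash
python3 -c "
from workcell import env
print(env.hand_in())"
```

```text
the job is handed in; nothing more can be done
None
```

The measuring cylinder now stands upright on its foot at about (0.51, 0.087) m, roughly 15 mm from where its foot lay. The job was handed in at about 27 s with the gripper open and clear.

**What went wrong on the way:**
- **Foot carried:** the grip was too tight at first. The foot came off the worktop three times, by about 35 mm (the first time with no turning at all), and was set back down twice before the fall.
- **Dropped:** then the grip became too loose and the cylinder fell back to lying from about 65°.

**What worked:** on the second attempt I raised it on its foot with a light grip to about 50°. I then gripped firmly and tilted the tool about the foot's rim to vertical, loosened slowly and backed out.

**Last checks:**
- **Cylinder:** in the scene image the barrel runs where a vertical cylinder should, within about 1 pixel. The wrist force was near zero before I backed out.
- **Flask and beaker:** the flask and both glasses that could be the beaker showed no change from the first pictures. One of them was in the arm's shadow at first and was rechecked once the arm was clear.
- **Limits of the checks:** I had used all 12 picture views by the time of the fall. The second attempt and the final state were checked by image measurements, not by eye. The foot's contact during the tilt was judged from a noisy force reading.

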